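Set the bite point of a hand-brake lever

ROBOT

A 6-joint arm with a two-finger parallel gripper is mounted at the origin on the work surface. World frame = base frame: x ahead of the robot, y to its left, z up, the work surface at z = 0. Lengths are in m, angles in rad, forces in N, time in s.
With the tool pointing down it reaches from about 0.35 to 0.775 m from the base axis. Payload 5.5 kg.
Tool frame: the origin (TCP) lies midway between the tips of the shut fingers; the grasp point (between the pads) lies 19 mm behind it; z points along the fingers, x is the direction in which the jaws open and shut, and the axes are right-handed (so a half turn about z gives the same grasp; the last joint's range is limited). The gripper opens to 85 mm and grips with 20 to 120 N. Pads are 22 mm wide; open, the fingers measure 114 mm over their backs; the gripper's body (76 mm by 85 mm) begins 54 mm behind the grasp point. The pads swing forward as they close: fully open they stand 13 mm farther back than shut.
Start: joints at [1.003, 0.313, 0.046, 1.304, 0, 1.431], TCP at [0.239, 0.523, 0.231] pointing down, gripper open.
Joint ranges: [-2.76, 2.76], [-0.86, 1.69], [-1.03, 1.26], [-2.2, 2.34], [-1.47, 1.5], [-3.14, 3.14]. Speed limits (rad/s): [2.57, 2.57, 3.14, 3.14, 3.14, 3.14].

INTERFACE

Orientations are given as a unit quaternion [w, x, y, z].
In Python, from plant import bot gives the robot as it stands. The module is installed in compiled form; this text tells all that it offers.
- The arm moves only by the tool play_rows, never from a script. Its argument "targets" is a list that holds one entry, the list of rows, each a list of 6 numbers: the shift along the tool's x, y, z in m, then the turn, a rotation vector about the tool's x, y, z in rad. In form: [[[tx, ty, tz, rx, ry, rz], ...]]. A call has 1 to 12 rows; each row is the pose to reach, as a shift and turn from the pose measured when the call began, along the tool's axes at that moment; what a row does not reach only later rows make up. A row lasts 1/10 s, in which the tool goes at most 50 mm and 8.59 degrees, less where a joint would pass 70% of its speed; a pose out of reach is approached as far as the arm can. A call with a gripper value outside its range is refused whole. "gripper" is the opening, from 0 (shut) to 1 (fully open), set as the call begins (left out, the last holds). The fingers move at their own pace and stop on an object; "force" is the grip in N (left out, the last holds). Time passes only in rows, so rows that repeat a pose let the fingers close. It gives the time, the measured TCP pose, the force and the opening at its end, in the units of the state.
- bot.sense(): the state, without advancing time (a new reading comes with each control period).
- bot.read_camera(name): name is "side" or "top" or "wrist"; returns a dict with "img" (420x560x3 uint8, red, green, blue), "intrinsics" (3x3 intrinsics, pixels), "k1" (the pictures are not rectified: a ray, as slopes to the right and down, at radius r is drawn at 1 + k1 r^2 times it, then the intrinsics apply), "R" (3x3) and "t" (3): a world point X has camera coordinates R X + t. Camera axes: x right, y down, z forward; pixel columns grow to the right and rows downward; lengths in m; the calibration is good to about 2 mm. A picture is of the moment at which its call begins. There is no depth.
- bot.sign_off(): hands the job in, once; it reports no verdict.
The state is a dict: "time": time; "joints": joint angles; "qvel": joint speeds; "effort": joint torques, N m; "tcp_pos": TCP position; "orientation": TCP orientation; "force": force on the tool from outside, world axes, zero at the start; "moment": the same for the moment, N m; "opening": finger opening in m.
Only numpy, scipy, OpenCV 4.12 (cv2) and the standard library are available. Lean on these libraries where they do the work, as an engineer would, in place of code of your own. Each camera call takes 0.05 s, during which the arm holds its last target.

TASK

The lining of this truck's hand brake has worn, so the lever bites too late: press the upright lever over by its knob until the resistance firms up (about 10 N at the knob, never more than 15 N), note how far it travelled, and let it return. Then turn the adjuster knob on the lever's end clockwise so that the brake bites at 20 degrees of lever travel, and with the lever let back upright press it once more in the same way to check. Finish with the lever released and upright, and leave the other things on the bench where they are.

Things in the scene. Friction and masses are not known exactly. Their poses are not given: they have to be found in the camera images.
- pivot (a point): the lever's pivot bolt, in a grey bracket (50 mm wide, 96 mm high) at the robot's end of a dark steel mounting plate (400 x 160 x 10 mm, bolted down); 70 mm above the bench. Its x axis is level and runs along the plate from lever to drum brake: the lever is pressed over this way. y is the hinge axis, z up. All turned up to 20 degrees from straight ahead
- knob_mid (a point): centre of the black round fluted adjuster knob (38 mm in diameter, 45 mm high) on the lever's upper end, 190 mm from the pivot. Lever released: knob upright, centre 260 mm, top 283 mm above the bench; a 22 mm steel tube below. Push the side of the knob that faces away from the brake to press the lever; grip it from above to turn it. Turns with the knob, tilts with the lever
- knob (a joint): turn of the adjuster knob in rad, 0 to 2.4; grows clockwise seen from above; starts at 0 to 0.2. Stiff (0.7 N m: grip it firmly, 40 N or more), stays where left. Each 5 degrees clockwise make the brake bite about 1 degree of lever travel earlier. At the start the bite lies somewhere between 24 and 35 degrees, which only pressing shows
- brake: drum brake at the plate's far end: dark round drum 160 mm in diameter, its outer face 256 mm from the lever's pivot, worked by a push rod. Hidden in the bracket, a cam in the lever (cam_nose) meets the rod (rod_head) at the bite point; their centres are 11 mm apart then. Origin: on the bench below the pivot. Fixed
- wrench: steel open-ended wrench, 170 mm, lying on the bench to the right of the plate; bystander
- screwdriver: screwdriver with black handle, 190 mm, to the left of the plate; bystander
- grease_jar: closed jar, 64 mm in diameter, 75 mm high, left of the brake; bystander
- brake_shoe: spare brake shoe, a curved steel part about 115 mm long and 30 mm high, right of the brake; bystander
- bearing: steel bearing ring, 52 mm in diameter, 15 mm high, on the mounting plate beside the push rod; bystander
- castor_wheel: castor wheel lying flat, 100 mm in diameter, 42 mm high; bystander
- carton: small cardboard box, 110 x 80 x 55 mm; bystander
- lever (a joint): lever travel in rad: 0 = released, upright; grows as it is pressed towards the brake; stop at 0.785. A spring returns it; a toothed quadrant beside it has its one long tooth at 20 degrees. Up to the bite point it takes only 2 to 4 N at the knob; from there the force climbs by about 4.5 N per degree (1.3 N per mm at the knob), so at 10 N the lever stands about 1.5 degrees past its bite point

How it is judged:
By the outcome, as a careful person would: the job done as asked, in the order asked, and still so for the second after the job is handed in, with the robot touching nothing.
It also fails if it takes over 72 s, if anything falls off the work surface, if the arm or the gripper's body presses on something with over 40 N, if the wrist force passes 120 N, or if a joint passes its speed limit or range.

## Working session

There is one attempt and no reset: what is moved stays moved. The work goes in short steps, Python scripts to look and compute and a tool call to move; the robot and the scene stay as the last step left them, time stands still between calls to the robot, and variables do not carry over. Pictures are saved under pics/ and viewed, and the job is handed in when it is done.

Besides the shell and the picture viewer there is one more tool, called after "Emit:" by a JSON object that holds its "name" and its "arguments", one argument or row to a line. play_rows: Moves the arm, as the interface text tells. Its arguments: {"type":"object","properties":{"targets":{"type":"array","items":{"type":"array","items":{"type":"array","items":{"type":"number"}}}},"gripper":{"type":"number"},"force":{"type":"number"}},"required":["targets"]}

```bash
mkdir -p pics; python3 - <<'E'
from plant import bot
import cv2
s=bot.sense()
for k,v in s.items(): print(k,v)
for n in ("side","top","wrist"):
    c=bot.read_camera(n); cv2.imwrite(f"pics/{n}0.png",c["img"][:,:,::-1])
    print(n,c["intrinsics"].tolist(),c["k1"],c["R"].round(4).tolist(),c["t"].round(4).tolist())
E
```

```text
time 0.0
joints [1.00337182e+00 3.14024959e-01 4.49622431e-02 1.30359529e+00
 3.78308395e-06 1.43120429e+00]
qvel [-6.83209898e-04 -4.05164892e-04 -8.09270201e-05 -1.67541938e-03
 -1.37433783e-03  4.04167493e-04]
effort [-1.86412381e-04 -4.80627000e+01  2.98533350e+01  1.95353612e-02
 -5.23119706e-05  1.76057466e-05]
tcp_pos [0.23829018 0.52273167 0.23038806]
orientation [ 3.87919933e-04  8.41099991e-01  5.40878858e-01 -8.46157341e-04]
force [-0.49139167  0.24289086 -0.87904685]
moment [-0.03897086 -0.0095725  -0.00603143]
opening 0.08560326840985706
side [[408.91423816932524, 0.0, 281.30054340725223], [0.0, 408.91423816932524, 208.54476218997726], [0.0, 0.0, 1.0]] -0.0136432490775698 [[0.9638, -0.2666, -0.0106], [-0.1781, -0.6131, -0.7697], [0.1986, 0.7437, -0.6383]] [-0.5225, 0.2612, 1.1626]
top [[427.7774857892298, 0.0, 277.4832475484927], [0.0, 427.7774857892298, 199.4564048380028], [0.0, 0.0, 1.0]] -0.1373399117880369 [[0.0153, -0.9999, 0.0007], [-0.992, -0.0153, -0.1252], [0.1252, 0.0012, -0.9921]] [0.0319, 0.5622, 1.6551]
wrist [[310.55579188549973, 0.0, 278.8747782768574], [0.0, 310.55579188549973, 209.12104373043812], [0.0, 0.0, 1.0]] -0.059627964341937706 [[0.4153, 0.9097, -0.0014], [0.8704, -0.3969, 0.2912], [0.2643, -0.1222, -0.9567]] [-0.574, -0.0369, 0.3801]
```

View pics/side0.png

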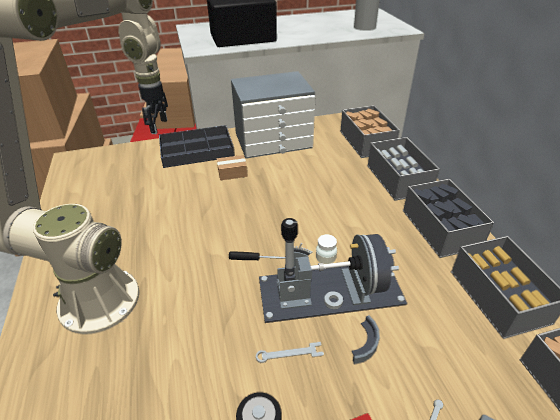

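View pics/top0.png

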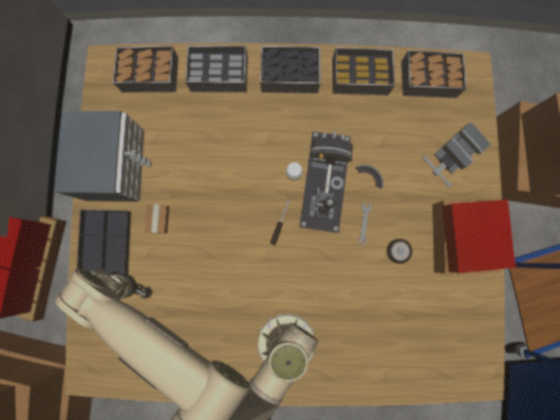

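View pics/wrist0.png

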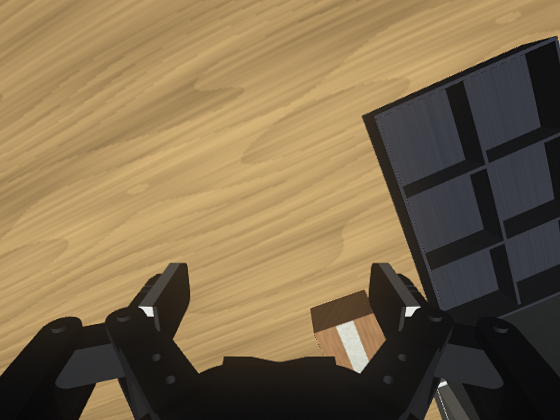

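The side view shows the lever knob at about (290,229) and the plate bolts at about (269,314) and (401,298). In the top view the plate runs from about (320,230) to (335,135). I'll zoom in on both.

```bash
python3 - <<'E'
import cv2
a=cv2.imread("pics/side0.png")[205:330,220:420]; cv2.imwrite("pics/side0z.png",cv2.resize(a,None,fx=4,fy=4,interpolation=2))
a=cv2.imread("pics/top0.png")[120:245,260:420]; cv2.imwrite("pics/top0z.png",cv2.resize(a,None,fx=4.8,fy=4.8,interpolation=2))
E
```

```text
(no output)
```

View pics/side0z.png

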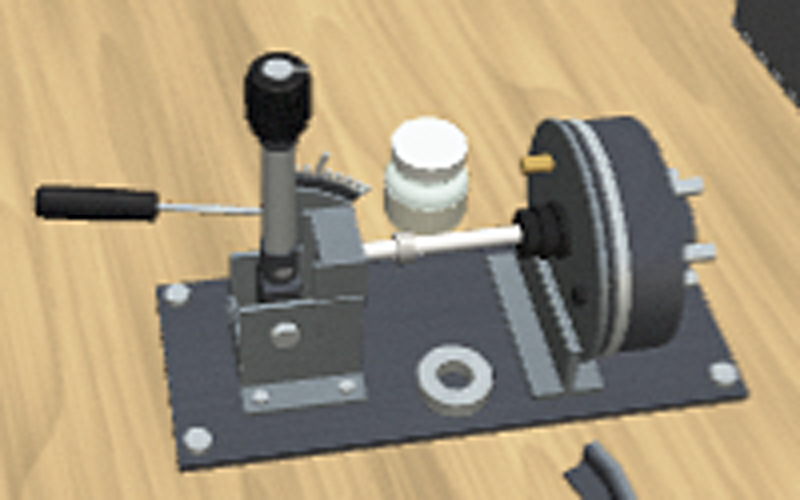

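View pics/top0z.png

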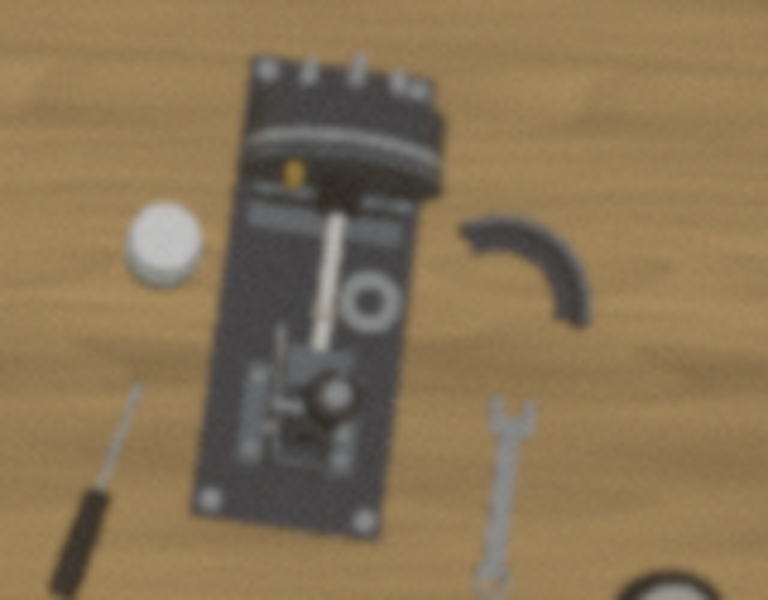

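Plate corners in the zooms: side (158,285), (180,470), (747,397); top (252,58), (192,515), (378,538). The knob's top disc is at side (278,68) and top (337,393).

```bash
cat > h.py <<'E'
from plant import bot
import cv2, numpy as np
from scipy.spatial.transform import Rotation as Ro
def ray(c,u):
    K=c["intrinsics"]; k=c["k1"]
    d=np.array([(u[0]-K[0,2])/K[0,0],(u[1]-K[1,2])/K[1,1]]); s=d.copy()
    for _ in range(20): s=d/(1+k*(s@s))
    R=np.array(c["R"]);t=np.array(c["t"])
    return -R.T@t, R.T@np.array([s[0],s[1],1.])
def onz(c,u,z):
    o,d=ray(c,u); return o+d*(z-o[2])/d[2]
def proj(c,X):
    K=c["intrinsics"]; p=np.array(c["R"])@X+c["t"]; s=p[:2]/p[2]; s=s*(1+c["k1"]*(s@s))
    return np.array([K[0,0]*s[0]+K[0,2],K[1,1]*s[1]+K[1,2]])
def tri(c1,u1,c2,u2):
    o1,d1=ray(c1,u1);o2,d2=ray(c2,u2)
    s=np.linalg.lstsq(np.c_[d1,-d2],o2-o1,rcond=None)[0]
    a=o1+d1*s[0];b=o2+d2*s[1]; return (a+b)/2,np.linalg.norm(a-b)
def sT(u,f,o): return ((np.array(u)+.5)/f-.5)+np.array(o)
def rq(s): 
    q=s["orientation"]; return Ro.from_quat([q[1],q[2],q[3],q[0]])
E
python3 - <<'E'
from h import *
S=bot.read_camera("side");T=bot.read_camera("top")
fs=lambda u:sT(u,4,(220,205)); ft=lambda u:sT(u,4.8,(260,120))
ps=[onz(S,fs(u),.01) for u in [(158,285),(180,470),(747,397)]]
pt=[onz(T,ft(u),.01) for u in [(192,515),(378,538),(252,58),(434,80)]]
print(np.round(ps,4));print(np.round(pt,4))
yaw=lambda a,b:np.degrees(np.arctan2(*(b-a)[1::-1]))
print(yaw(ps[1],ps[2]),yaw(ps[1],ps[0])-90,yaw(pt[0],pt[2]),yaw(pt[1],pt[0])-90)
print("knobtop",tri(S,fs((278,68)),T,ft((337,393))),onz(S,fs((278,68)),.283),onz(T,ft((337,393)),.283))
print(bot.sense()["time"])
E
```

```text
[[ 0.4611 -0.0465  0.01  ]
 [ 0.4387 -0.2078  0.01  ]
 [ 0.8301 -0.2579  0.01  ]]
[[ 0.456  -0.0492  0.01  ]
 [ 0.439  -0.2041  0.01  ]
 [ 0.8478 -0.0975  0.01  ]
 [ 0.8316 -0.2541  0.01  ]]
-7.299520712907473 -7.920094239431194 -7.020944325251426 -6.26872997199483
knobtop (array([ 0.52655518, -0.13622856,  0.28498216]), np.float64(0.0012515451246723729)) [ 0.52782657 -0.13408364  0.283     ] [ 0.52617716 -0.13636131  0.283     ]
0.25
```

```bash
cat >> h.py <<'E'
YAW=np.radians(-7.1); PIV=np.array([.5265,-.1362,.07])
XP=np.array([np.cos(YAW),np.sin(YAW),0]);YP=np.array([-np.sin(YAW),np.cos(YAW),0]);ZP=np.array([0,0,1.])
def loc(p): d=np.array(p)-PIV; return np.array([d@XP,d@YP,d@ZP])
def world(l): return PIV+l[0]*XP+l[1]*YP+l[2]*ZP
def Rtool(phi,tilt=0): # tool y at angle phi from XP (ccw), tool z down, then tilted about hinge
    a=YAW+phi; y=np.array([np.cos(a),np.sin(a),0]); z=np.array([0,0,-1.]); x=np.cross(y,z)
    return Ro.from_rotvec(tilt*YP)*Ro.from_matrix(np.c_[x,y,z])
def delta(p,R,s=None):
    s=s or bot.sense(); r=rq(s)
    return np.r_[r.inv().apply(np.array(p)-s["tcp_pos"]),(r.inv()*R).as_rotvec()]
def st(s=None):
    s=s or bot.sense(); F=s["force"]; f=[F@XP,F@YP,F@ZP]
    print("t",round(s["time"],2),"loc",(loc(s["tcp_pos"])*1000).round(1),"eul(phi..)",np.degrees((Rtool(0).inv()*rq(s)).as_rotvec()).round(2),"F",np.round(f,2),"open",round(s["opening"],4),"j",np.round(s["joints"],2))
E
python3 - <<'E'
from h import *
st()
print(delta(world([-.07,0,.2]),Rtool(0)).round(4))
E
```

```text
t 0.25 loc [-367.3  618.5  160.9] eul(phi..) [ 1.000e-02 -5.000e-02  1.741e+01] F [-0.08 -0.5  -0.81] open 0.0856 j [ 1.    0.31  0.05  1.3  -0.    1.43]
[-5.012e-01  4.688e-01 -3.880e-02 -2.000e-04  8.000e-04 -3.039e-01]
```

Emit:
{"name": "play_rows", "arguments": {
  "targets": [
    [[-0.03,0.03,-0.02,0,0,-0.03],[-0.06,0.06,-0.039,0,0,-0.06],[-0.09,0.09,-0.039,0,0,-0.09],[-0.12,0.12,-0.039,0,0,-0.12],[-0.15,0.15,-0.039,0,0,-0.15],[-0.18,0.18,-0.039,0,0,-0.18],[-0.21,0.21,-0.039,0,0,-0.21],[-0.24,0.24,-0.039,0,0,-0.24],[-0.27,0.27,-0.039,0,0,-0.27],[-0.3,0.3,-0.039,0,0,-0.304],[-0.33,0.33,-0.039,0,0,-0.304],[-0.36,0.35,-0.039,0,0,-0.304]]
  ],
  "gripper": 0,
  "force": 40
}}

```text
time: 1.45
tcp_pos: [0.4085, 0.0482, 0.2702]
orientation: [0.001, 0.75, 0.662, -0.0]
force: [0.9, -0.3, 0.2]
opening: -0.0001
```

```bash
python3 - <<'E'
from h import *
st()
print(delta(world([-.07,0,.175]),Rtool(0)).round(4))
E
```

```text
t 1.45 loc [-139.9  168.4  200.2] eul(phi..) [-0.04 -0.05  0.04] F [ 0.97 -0.18  0.18] open -0.0001 j [-0.08 -0.02 -0.25  1.34 -0.    0.05]
[-0.1684  0.07    0.0254  0.0007  0.0008 -0.0007]
```

Emit:
{"name": "play_rows", "arguments": {
  "targets": [
    [[-0.03,0.012,0.0,0,0,0],[-0.06,0.024,0.0,0,0,0],[-0.09,0.036,0.005,0,0,0],[-0.12,0.048,0.013,0,0,0],[-0.15,0.06,0.02,0,0,0],[-0.168,0.07,0.027,0,0,0],[-0.168,0.07,0.027,0,0,0],[-0.168,0.07,0.027,0,0,0],[-0.168,0.07,0.027,0,0,0]]
  ]
}}

```text
time: 2.35
tcp_pos: [0.4568, -0.1264, 0.2436]
orientation: [0.0, 0.75, 0.662, -0.0]
force: [0.7, 0.3, 0.7]
opening: 0.0001
```

```bash
python3 - <<'E'
from h import *
st()
for n in ("side","wrist"):
    c=bot.read_camera(n)["img"][:,:,::-1]
    if n=="side": c=cv2.resize(c[160:330,220:420],None,fx=3.5,fy=3.5,interpolation=2)
    cv2.imwrite(f"pics/{n}1.png",c)
st()
E
```

```text
t 2.35 loc [-70.4   1.1 173.6] eul(phi..) [-0.03 -0.03  0.  ] F [0.71 0.4  0.72] open 0.0001 j [-0.44  0.11 -0.18  1.28 -0.   -0.32]
t 2.45 loc [-70.3   1.2 173.8] eul(phi..) [-0.07 -0.05 -0.04] F [0.5  0.27 0.38] open -0.0 j [-0.44  0.11 -0.18  1.28 -0.   -0.32]
```

View pics/side1.png

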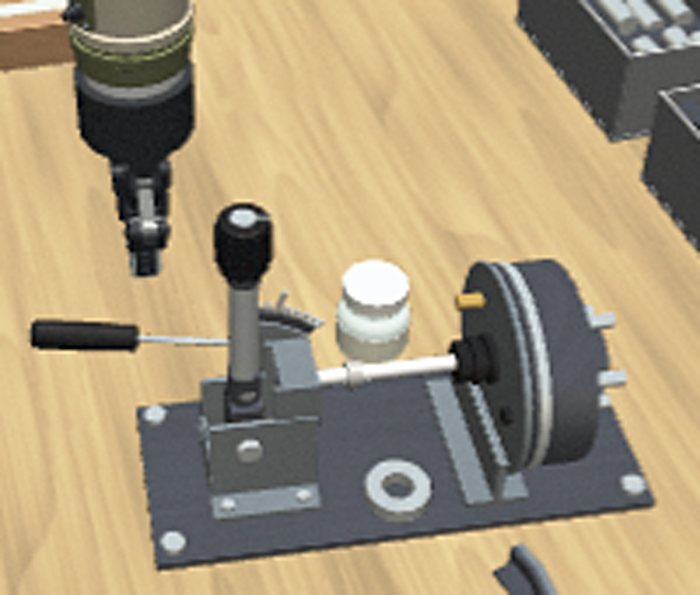

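View pics/wrist1.png

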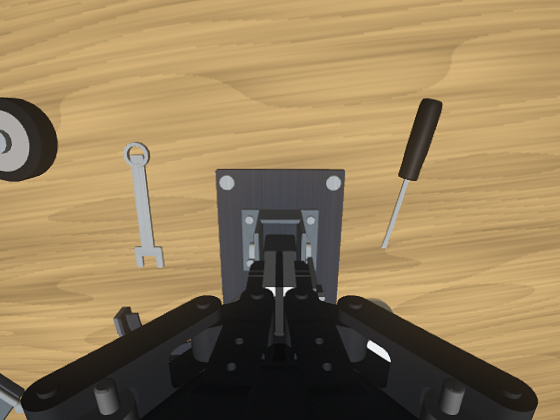

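The side view shows the finger tips (147,270) level with and behind the knob (243,240). In the wrist view the plate edge is level and centred under the fingers, which confirms the yaw.

Emit:
{"name": "play_rows", "arguments": {
  "targets": [
    [[-0.001,0.01,0,0,0,0],[-0.001,0.02,0,0,0,0],[-0.001,0.028,0,0,0,0],[-0.001,0.03,0,0,0,0],[-0.001,0.031,0,0,0,0],[-0.001,0.032,0,0,0,0]]
  ]
}}

```text
time: 3.05
tcp_pos: [0.4885, -0.1312, 0.2437]
orientation: [0.0, 0.749, 0.662, -0.0]
force: [0.4, 0.4, -0.5]
opening: -0.0003
```

Emit:
{"name": "play_rows", "arguments": {
  "targets": [
    [[0,0.002,0,0,0,0],[0,0.004,0,0,0,0]]
  ]
}}

```text
time: 3.25
tcp_pos: [0.4925, -0.1316, 0.2437]
orientation: [0.0, 0.749, 0.662, -0.0]
force: [-0.4, -0.0, 0.3]
opening: -0.0002
```

Emit:
{"name": "play_rows", "arguments": {
  "targets": [
    [[0,0.002,0,0,0,0],[0,0.004,0,0,0,0]]
  ]
}}

```text
time: 3.45
tcp_pos: [0.4964, -0.1322, 0.2437]
orientation: [0.0, 0.749, 0.662, -0.0]
force: [-2.2, 0.2, 1.2]
opening: 0.0003
```

Emit:
{"name": "play_rows", "arguments": {
  "targets": [
    [[0,0.002,0,0,0,0],[0,0.004,0,0,0,0]]
  ]
}}

```text
time: 3.65
tcp_pos: [0.5001, -0.1326, 0.2439]
orientation: [0.0, 0.749, 0.662, -0.0]
force: [-2.9, 0.4, 2.7]
opening: 0.0001
```

```bash
python3 - <<'E'
from h import *
st()
E
```

```text
t 3.65 loc [-26.6   0.3 173.9] eul(phi..) [ 0.02 -0.04 -0.02] F [-2.95  0.07  2.74] open 0.0001 j [-0.41  0.2  -0.08  1.3  -0.   -0.29]
```

Emit:
{"name": "play_rows", "arguments": {
  "targets": [
    [[0,0.0061,-0.0008,0.035,0,0],[0,0.0122,-0.0014,0.07,0,0],[0,0.0183,-0.0018,0.105,0,0],[0,0.0245,-0.002,0.14,0,0],[0,0.0306,-0.002,0.175,0,0],[0,0.0368,-0.0017,0.209,0,0],[0,0.0429,-0.0013,0.244,0,0],[0,0.049,-0.0006,0.279,0,0],[0,0.0551,0.0003,0.314,0,0],[0,0.058,0.0009,0.332,0,0],[0,0.058,0.0009,0.332,0,0]]
  ]
}}

```text
time: 4.75
tcp_pos: [0.5582, -0.1398, 0.2417]
orientation: [-0.125, 0.739, 0.653, -0.11]
force: [-2.3, 0.9, -0.1]
opening: -0.0001
```

```bash
cat >> h.py <<'E'
def press(c=30.5,adds=None):
    from scipy.optimize import brentq
    s=bot.sense(); l=loc(s["tcp_pos"])*1000
    th=brentq(lambda t:l[0]*np.cos(t)-l[2]*np.sin(t)+c,-.2,1)
    F=s["force"]; tl=(Rtool(0).inv()*rq(s)).as_rotvec()[0]
    print("lever",round(np.degrees(th),2),"tilt",round(np.degrees(tl),2),"Ftan",round(F@XP*np.cos(th)-F@ZP*np.sin(th),2),"Fax",round(F@XP*np.sin(th)+F@ZP*np.cos(th),2),"s",round(l[0]*np.sin(th)+l[2]*np.cos(th),1))
    st(s)
    for a in (adds or [.5,1,1.5,2,2.5,3,3.5,4]):
        R=Ro.from_rotvec(np.radians(a)*YP)
        print(a,delta(PIV+R.apply(s["tcp_pos"]-PIV),R*rq(s),s).round(4))
E
python3 -c "
from h import *
press()
cv2.imwrite('pics/p1.png',cv2.resize(bot.read_camera('side')['img'][160:330,220:420,::-1],None,fx=3.5,fy=3.5,interpolation=2))"
```

```text
lever 20.6 tilt 19.15 Ftan -2.19 Fax -0.94 s 171.9
t 4.75 loc [ 31.9   0.4 171.7] eul(phi..) [19.15 -0.02 -0.03] F [-2.38  0.59 -0.11] open -0.0001 j [-0.35  0.62  0.49  1.77 -0.07 -0.21]
0.5 [-0.      0.0015 -0.0002  0.0087  0.     -0.    ]
1 [-0.      0.003  -0.0004  0.0175  0.     -0.    ]
1.5 [-0.      0.0045 -0.0006  0.0262  0.     -0.    ]
2 [-0.      0.006  -0.0008  0.0349  0.     -0.    ]
2.5 [-0.      0.0076 -0.001   0.0436  0.     -0.    ]
3 [-0.      0.0091 -0.0011  0.0524  0.     -0.    ]
3.5 [-0.      0.0106 -0.0013  0.0611  0.     -0.    ]
4 [-0.      0.0121 -0.0014  0.0698  0.     -0.    ]
```

View pics/p1.png

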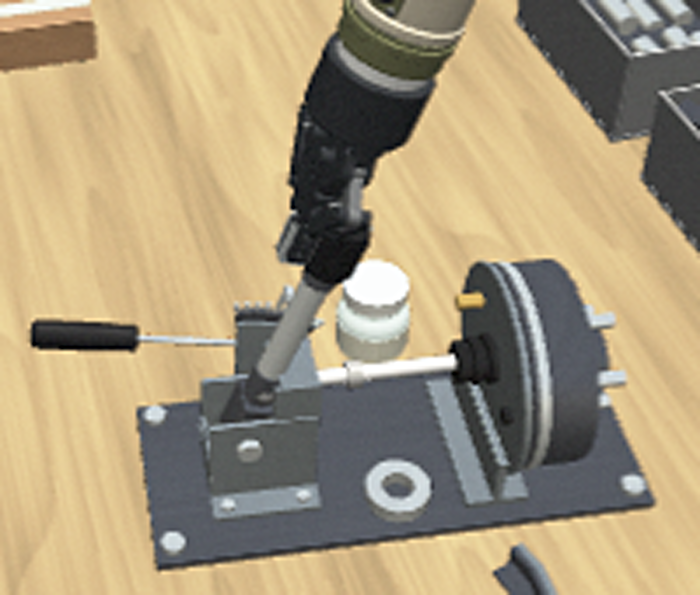

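The side view shows the lever leaning forward with the fingers flush behind the knob (335,255). I'll continue in small steps.

Emit:
{"name": "play_rows", "arguments": {
  "targets": [
    [[0,0.003,-0.0004,0.0175,0,0],[0,0.006,-0.0008,0.0349,0,0],[0,0.0076,-0.001,0.0436,0,0],[0,0.0076,-0.001,0.0436,0,0]]
  ]
}}

```text
time: 5.2
tcp_pos: [0.5653, -0.1407, 0.2404]
orientation: [-0.14, 0.736, 0.65, -0.124]
force: [-1.6, -0.8, 0.6]
opening: 0.0005
```

Emit:
{"name": "play_rows", "arguments": {
  "targets": [
    [[0,0.0015,-0.0002,0.0087,0,0],[0,0.003,-0.0004,0.0175,0,0]]
  ]
}}

```text
time: 5.4
tcp_pos: [0.5681, -0.141, 0.2401]
orientation: [-0.147, 0.735, 0.649, -0.13]
force: [-2.5, 0.2, 1.9]
opening: -0.0001
```

Emit:
{"name": "play_rows", "arguments": {
  "targets": [
    [[0,0.0015,-0.0002,0.0087,0,0],[0,0.003,-0.0004,0.0175,0,0]]
  ]
}}

```text
time: 5.6
tcp_pos: [0.571, -0.1414, 0.2394]
orientation: [-0.153, 0.734, 0.648, -0.136]
force: [-1.7, 0.0, 1.3]
opening: -0.0001
```

```bash
python3 -c "
from h import *
press(adds=[1])"
```

```text
lever 24.85 tilt 23.66 Ftan -2.07 Fax 0.42 s 172.5
t 5.6 loc [ 44.8   0.3 169.4] eul(phi..) [ 2.366e+01 -3.000e-02 -1.000e-02] F [-1.7  -0.18  1.25] open -0.0001 j [-0.34  0.73  0.65  1.9  -0.08 -0.19]
1 [-0.      0.003  -0.0004  0.0175  0.     -0.    ]
```

Emit:
{"name": "play_rows", "arguments": {
  "targets": [
    [[0,0.0015,-0.0002,0.0087,0,0],[0,0.003,-0.0004,0.0175,0,0]]
  ]
}}

```text
time: 5.8
tcp_pos: [0.5741, -0.1418, 0.2385]
orientation: [-0.16, 0.732, 0.647, -0.142]
force: [-1.5, -0.1, 1.7]
opening: 0.0001
```

Emit:
{"name": "play_rows", "arguments": {
  "targets": [
    [[0,0.0015,-0.0002,0.0087,0,0],[0,0.003,-0.0004,0.0175,0,0]]
  ]
}}

```text
time: 6.0
tcp_pos: [0.5772, -0.1422, 0.2375]
orientation: [-0.167, 0.731, 0.645, -0.148]
force: [-2.0, 0.2, 2.2]
opening: -0.0001
```

```bash
python3 -c "
from h import *
press(adds=[.5,1])"
```

```text
lever 26.98 tilt 25.73 Ftan -2.83 Fax 1.02 s 172.4
t 6.0 loc [ 51.1   0.3 167.5] eul(phi..) [ 2.573e+01 -4.000e-02 -2.000e-02] F [-2.06 -0.03  2.19] open -0.0001 j [-0.33  0.79  0.74  1.96 -0.09 -0.19]
0.5 [-0.      0.0015 -0.0002  0.0087  0.     -0.    ]
1 [-0.      0.003  -0.0004  0.0175  0.     -0.    ]
```

Emit:
{"name": "play_rows", "arguments": {
  "targets": [
    [[0,0.0015,-0.0002,0.0087,0,0],[0,0.003,-0.0004,0.0175,0,0]]
  ]
}}

```text
time: 6.2
tcp_pos: [0.5803, -0.1426, 0.2365]
orientation: [-0.173, 0.729, 0.644, -0.153]
force: [-1.4, 0.5, 1.1]
opening: 0.0002
```

```bash
python3 -c "
from h import *
press(adds=[1])"
```

```text
lever 28.04 tilt 26.76 Ftan -1.79 Fax 0.28 s 172.5
t 6.2 loc [ 54.2   0.3 166.5] eul(phi..) [ 2.676e+01 -4.000e-02 -2.000e-02] F [-1.44  0.28  1.09] open 0.0002 j [-0.33  0.82  0.79  2.   -0.09 -0.18]
1 [-0.      0.003  -0.0004  0.0175  0.     -0.    ]
```

Emit:
{"name": "play_rows", "arguments": {
  "targets": [
    [[0,0.0015,-0.0002,0.0087,0,0],[0,0.003,-0.0004,0.0175,0,0]]
  ]
}}

```text
time: 6.4
tcp_pos: [0.5827, -0.1429, 0.2358]
orientation: [-0.18, 0.727, 0.643, -0.16]
force: [-5.0, -0.2, 4.0]
opening: -0.0001
```

```bash
python3 -c "
from h import *
press(adds=[1])"
```

```text
lever 28.87 tilt 27.88 Ftan -6.23 Fax 1.11 s 172.5
t 6.4 loc [ 56.6   0.3 165.8] eul(phi..) [ 2.788e+01 -4.000e-02 -2.000e-02] F [-4.92 -0.8   3.98] open -0.0001 j [-0.33  0.85  0.84  2.04 -0.1  -0.18]
1 [-0.      0.003  -0.0005  0.0175  0.     -0.    ]
```

Emit:
{"name": "play_rows", "arguments": {
  "targets": [
    [[0,0.0012,-0.0002,0.007,0,0],[0,0.0012,-0.0002,0.007,0,0]]
  ]
}}

```text
time: 6.6
tcp_pos: [0.5834, -0.143, 0.2355]
orientation: [-0.184, 0.726, 0.642, -0.163]
force: [-6.7, -0.1, 3.3]
opening: 0.0
```

```bash
python3 -c "
from h import *
press(adds=[1])"
```

```text
lever 29.14 tilt 28.41 Ftan -7.43 Fax -0.32 s 172.5
t 6.6 loc [ 57.3   0.3 165.5] eul(phi..) [28.41 -0.04 -0.03] F [-6.65 -0.89  3.34] open 0.0 j [-0.33  0.86  0.86  2.05 -0.1  -0.18]
1 [-0.      0.003  -0.0005  0.0175  0.     -0.    ]
```

Emit:
{"name": "play_rows", "arguments": {
  "targets": [
    [[0,0.001,-0.0002,0.006,0,0],[0,0.002,-0.0003,0.012,0,0]]
  ]
}}

```text
time: 6.8
tcp_pos: [0.5843, -0.1431, 0.2354]
orientation: [-0.189, 0.725, 0.641, -0.167]
force: [-7.5, 0.7, 5.1]
opening: 0.0001
```

```bash
python3 -c "
from h import *
press(adds=[1])"
```

```text
lever 29.42 tilt 29.25 Ftan -9.11 Fax 0.77 s 172.7
t 6.8 loc [ 58.2   0.3 165.4] eul(phi..) [29.25 -0.03 -0.04] F [-7.56 -0.25  5.15] open 0.0001 j [-0.32  0.89  0.9   2.08 -0.1  -0.18]
1 [-0.      0.003  -0.0005  0.0175  0.     -0.    ]
```

Emit:
{"name": "play_rows", "arguments": {
  "targets": [
    [[0,0.001,0,0.002,0,0],[0,0.001,0,0.002,0,0],[0,0.001,0,0.002,0,0]]
  ]
}}

```text
time: 7.1
tcp_pos: [0.5843, -0.1431, 0.2355]
orientation: [-0.191, 0.725, 0.64, -0.169]
force: [-6.7, 0.2, 4.3]
opening: -0.0001
```

```bash
python3 -c "
from h import *
press(adds=[1])
cv2.imwrite('pics/p2.png',cv2.resize(bot.read_camera('side')['img'][190:310,250:370,::-1],None,fx=5,fy=5,interpolation=2))
press(adds=[1])
bot.read_camera('top');press(adds=[1])"
```

```text
lever 29.39 tilt 29.5 Ftan -7.89 Fax 0.51 s 172.8
t 7.1 loc [ 58.2   0.3 165.5] eul(phi..) [29.5  -0.03 -0.04] F [-6.63 -0.67  4.32] open -0.0001 j [-0.32  0.89  0.91  2.09 -0.1  -0.18]
1 [-0.      0.003  -0.0005  0.0175  0.     -0.    ]
lever 29.37 tilt 29.5 Ftan -8.1 Fax 0.14 s 172.8
t 7.15 loc [ 58.2   0.3 165.5] eul(phi..) [29.5  -0.03 -0.04] F [-6.99  0.09  4.09] open 0.0002 j [-0.32  0.89  0.91  2.09 -0.1  -0.18]
1 [-0.      0.003  -0.0005  0.0175  0.     -0.    ]
lever 29.37 tilt 29.5 Ftan -8.7 Fax 0.18 s 172.8
t 7.2 loc [ 58.2   0.3 165.5] eul(phi..) [29.5  -0.03 -0.04] F [-7.5  -0.79  4.42] open -0.0002 j [-0.32  0.89  0.91  2.09 -0.1  -0.18]
1 [-0.      0.003  -0.0005  0.0175  0.     -0.    ]
```

View pics/p2.png

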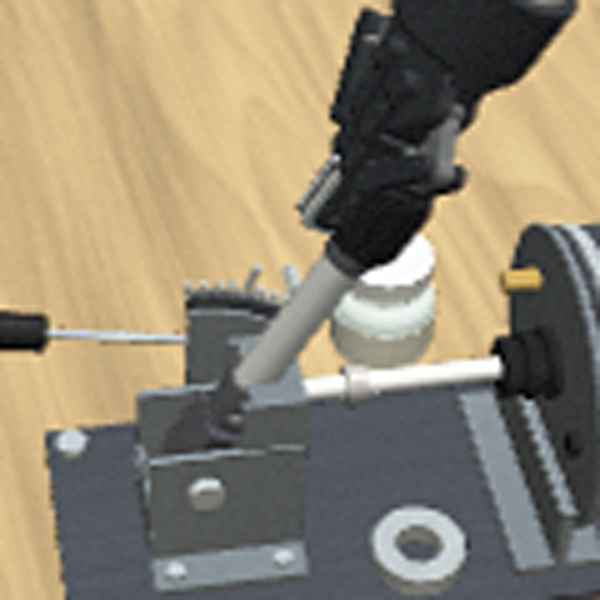

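Emit:
{"name": "play_rows", "arguments": {
  "targets": [
    [[0,0.001,0,0,0,0],[0,0.002,0,0,0,0],[0,0.002,0,0,0,0]]
  ]
}}

```text
time: 7.5
tcp_pos: [0.5848, -0.1432, 0.2353]
orientation: [-0.192, 0.724, 0.64, -0.17]
force: [-8.1, 0.3, 4.6]
opening: -0.0002
```

```bash
python3 -c "
from h import *
press(adds=[1])
bot.read_camera('side');press(adds=[1])
bot.read_camera('top');press(adds=[-1,-3,-6,-9,-12,-15,-18,-21,-24,-27])"
```

```text
lever 29.55 tilt 29.68 Ftan -9.27 Fax 0.07 s 172.8
t 7.5 loc [ 58.7   0.3 165.3] eul(phi..) [ 2.968e+01 -2.000e-02 -5.000e-02] F [-8.03 -0.74  4.63] open -0.0002 j [-0.32  0.9   0.91  2.1  -0.1  -0.17]
1 [-0.      0.003  -0.0005  0.0175  0.     -0.    ]
lever 29.55 tilt 29.67 Ftan -9.55 Fax 0.21 s 172.8
t 7.55 loc [ 58.7   0.3 165.3] eul(phi..) [ 2.967e+01 -2.000e-02 -5.000e-02] F [-8.2  -0.01  4.89] open 0.0002 j [-0.32  0.9   0.91  2.1  -0.1  -0.17]
1 [-0.      0.003  -0.0005  0.0175  0.     -0.    ]
lever 29.55 tilt 29.67 Ftan -9.19 Fax 0.03 s 172.8
t 7.6 loc [ 58.7   0.3 165.3] eul(phi..) [ 2.967e+01 -2.000e-02 -5.000e-02] F [-7.98 -0.88  4.56] open 0.0001 j [-0.32  0.9   0.91  2.1  -0.1  -0.17]
-1 [ 0.     -0.003   0.0006 -0.0175 -0.      0.    ]
-3 [ 0.     -0.009   0.0019 -0.0524 -0.      0.    ]
-6 [ 0.000e+00 -1.790e-02  4.200e-03 -1.047e-01 -1.000e-04  1.000e-04]
-9 [ 0.000e+00 -2.660e-02  7.000e-03 -1.571e-01 -1.000e-04  1.000e-04]
-12 [ 0.000e+00 -3.520e-02  1.020e-02 -2.094e-01 -2.000e-04  1.000e-04]
-15 [ 0.000e+00 -4.360e-02  1.390e-02 -2.618e-01 -2.000e-04  2.000e-04]
-18 [ 0.000e+00 -5.190e-02  1.800e-02 -3.142e-01 -2.000e-04  2.000e-04]
-21 [ 1.000e-04 -5.980e-02  2.250e-02 -3.665e-01 -3.000e-04  2.000e-04]
-24 [ 1.000e-04 -6.760e-02  2.750e-02 -4.189e-01 -3.000e-04  3.000e-04]
-27 [ 1.000e-04 -7.500e-02  3.280e-02 -4.712e-01 -3.000e-04  3.000e-04]
```

Emit:
{"name": "play_rows", "arguments": {
  "targets": [
    [[0,0.001,0,0,0,0],[0,0.002,0,0,0,0],[0,0.002,0,0,0,0]]
  ]
}}

```text
time: 7.9
tcp_pos: [0.5851, -0.1432, 0.2353]
orientation: [-0.193, 0.724, 0.64, -0.171]
force: [-8.4, 0.1, 4.3]
opening: 0.0
```

```bash
python3 -c "
from h import *
press(adds=[1])
c=bot.read_camera('side');press(adds=[1])
cv2.imwrite('pics/p3raw.png',c['img'][:,:,::-1])
bot.read_camera('top');press(adds=[-4])"
```

```text
lever 29.64 tilt 29.87 Ftan -9.39 Fax -0.42 s 172.8
t 7.9 loc [ 59.    0.3 165.3] eul(phi..) [ 2.987e+01 -2.000e-02 -6.000e-02] F [-8.37 -0.97  4.29] open 0.0 j [-0.32  0.9   0.92  2.1  -0.1  -0.17]
1 [-0.      0.003  -0.0005  0.0175  0.     -0.    ]
lever 29.64 tilt 29.87 Ftan -9.6 Fax -0.04 s 172.8
t 7.95 loc [ 59.    0.3 165.3] eul(phi..) [ 2.987e+01 -2.000e-02 -6.000e-02] F [-8.36 -0.82  4.71] open -0.0002 j [-0.32  0.9   0.92  2.1  -0.1  -0.17]
1 [-0.      0.003  -0.0005  0.0175  0.     -0.    ]
lever 29.65 tilt 29.87 Ftan -9.68 Fax -0.37 s 172.8
t 8.0 loc [ 59.    0.3 165.3] eul(phi..) [ 2.987e+01 -2.000e-02 -6.000e-02] F [-8.6  -0.62  4.47] open -0.0 j [-0.32  0.9   0.92  2.1  -0.1  -0.17]
-4 [ 0.     -0.012   0.0026 -0.0698 -0.0001  0.    ]
```

Emit:
{"name": "play_rows", "arguments": {
  "targets": [
    [[0,-0.009,0.0019,-0.0524,0,0],[0,-0.0179,0.0042,-0.1047,0,0],[0,-0.0266,0.007,-0.1571,0,0],[0,-0.0352,0.0102,-0.2094,0,0],[0,-0.0436,0.0139,-0.2618,0,0],[0,-0.0519,0.018,-0.3142,0,0],[0,-0.0598,0.0225,-0.3665,0,0],[0,-0.0676,0.0275,-0.4189,0,0],[0,-0.075,0.0328,-0.4712,0,0],[0,-0.075,0.0328,-0.4712,0,0]]
  ]
}}

```text
time: 9.0
tcp_pos: [0.5022, -0.1324, 0.2445]
orientation: [-0.018, 0.749, 0.662, -0.016]
force: [-1.5, 1.0, -0.0]
opening: -0.0002
```

```bash
python3 -c "
from h import *
press(adds=[-1,-1.5,-2,-2.5,-3])"
```

```text
lever 1.94 tilt 2.82 Ftan -1.65 Fax -0.09 s 173.6
t 9.0 loc [-24.6   0.7 174.5] eul(phi..) [ 2.82  0.01 -0.05] F [-1.65  0.8  -0.03] open -0.0002 j [-0.4   0.24 -0.02  1.36 -0.01 -0.28]
-1 [ 0.     -0.003   0.0006 -0.0175 -0.     -0.    ]
-1.5 [ 0.     -0.0045  0.0009 -0.0262 -0.     -0.    ]
-2 [ 0.     -0.006   0.0013 -0.0349 -0.     -0.    ]
-2.5 [ 0.     -0.0075  0.0016 -0.0436 -0.     -0.    ]
-3 [ 0.     -0.009   0.002  -0.0524 -0.     -0.    ]
```

Emit:
{"name": "play_rows", "arguments": {
  "targets": [
    [[0,-0.002,0.0005,-0.049,0,0],[0,-0.002,0.0005,-0.049,0,0]]
  ]
}}

```text
time: 9.2
tcp_pos: [0.4992, -0.1319, 0.2441]
orientation: [-0.0, 0.749, 0.662, -0.0]
force: [-1.4, 0.6, -0.4]
opening: 0.0003
```

Emit:
{"name": "play_rows", "arguments": {
  "targets": [
    [[0,-0.001,0,0,0,0],[0,-0.001,0,0,0,0]]
  ]
}}

```text
time: 9.4
tcp_pos: [0.4985, -0.1318, 0.244]
orientation: [-0.001, 0.749, 0.662, -0.0]
force: [-0.9, 0.6, -0.1]
opening: 0.0001
```

Emit:
{"name": "play_rows", "arguments": {
  "targets": [
    [[0,-0.001,0,0,0,0],[0,-0.001,0,0,0,0]]
  ]
}}

```text
time: 9.6
tcp_pos: [0.498, -0.1317, 0.2439]
orientation: [-0.001, 0.749, 0.662, -0.0]
force: [-2.2, 0.7, 0.1]
opening: -0.0001
```

Emit:
{"name": "play_rows", "arguments": {
  "targets": [
    [[0,-0.001,0,0,0,0],[0,-0.001,0,0,0,0]]
  ]
}}

```text
time: 9.8
tcp_pos: [0.4971, -0.1316, 0.2438]
orientation: [-0.001, 0.749, 0.662, -0.0]
force: [-2.1, 1.4, 0.1]
opening: -0.0001
```

Emit:
{"name": "play_rows", "arguments": {
  "targets": [
    [[0,-0.001,0,0,0,0],[0,-0.001,0,0,0,0]]
  ]
}}

```text
time: 10.0
tcp_pos: [0.4964, -0.1316, 0.2439]
orientation: [-0.001, 0.749, 0.662, -0.0]
force: [-0.8, 0.0, -0.3]
opening: 0.0003
```

Emit:
{"name": "play_rows", "arguments": {
  "targets": [
    [[0,-0.001,0,0,0,0],[0,-0.001,0,0,0,0]]
  ]
}}

```text
time: 10.2
tcp_pos: [0.4958, -0.1317, 0.2441]
orientation: [-0.0, 0.749, 0.662, 0.0]
force: [-0.2, 0.6, -0.5]
opening: 0.0001
```

Emit:
{"name": "play_rows", "arguments": {
  "targets": [
    [[0,-0.001,0,0,0,0],[0,-0.001,0,0,0,0]]
  ]
}}

```text
time: 10.4
tcp_pos: [0.4949, -0.1317, 0.2443]
orientation: [0.0, 0.749, 0.662, 0.0]
force: [-0.0, -0.4, 0.3]
opening: 0.0002
```

```bash
python3 -c "
from h import *
press(adds=[-1])
for p in [(.5022,-.1324),(.5,-.1327)]: print(loc(p+(.24,))*1000)"
```

```text
lever -0.47 tilt -0.03 Ftan 0.0 Fax 0.3 s 174.6
t 10.4 loc [-31.9   0.6 174.3] eul(phi..) [-0.03  0.   -0.04] F [ 0.   -0.37  0.3 ] open 0.0002 j [-0.42  0.19 -0.09  1.3   0.   -0.29]
-1 [ 0.     -0.003   0.0006 -0.0175 -0.     -0.    ]
[-24.5833517    0.76734548 170.        ]
[-26.72940152   0.19772265 170.        ]
```

Emit:
{"name": "play_rows", "arguments": {
  "targets": [
    [[0,-0.01,0,0,0,0],[0,-0.02,0,0,0,0],[0,-0.03,-0.02,0,0,0],[0,-0.03,-0.05,0,0,0],[0,-0.03,-0.08,0,0,0],[0,-0.02,-0.095,0,0,0],[0,0.01,-0.095,0,0,0],[0,0.032,-0.095,0,0,0],[0,0.032,-0.095,0,0,0],[0,0.032,-0.095,0,0,0]]
  ],
  "gripper": 1
}}

```text
time: 11.4
tcp_pos: [0.5257, -0.1354, 0.3389]
orientation: [-0.0, 0.749, 0.662, -0.0]
force: [-1.6, 0.3, -0.8]
opening: 0.0854
```

```bash
python3 -c "
from h import *
st()
for n in ('wrist','side'):
    c=bot.read_camera(n); im=c['img'][:,:,::-1]
    cv2.imwrite('pics/g1%s.png'%n,im if n=='wrist' else cv2.resize(im[160:310,230:380],None,fx=4,fy=4,interpolation=2))
    print(n,proj(c,world([0,0,.213])),proj(c,world([0,.019,.213])),proj(c,world([0,-.019,.213])))
print(delta(world([0,0,.2475]),Rtool(0)).round(4))"
```

```text
t 11.4 loc [ -0.9   0.7 268.9] eul(phi..) [ 0.05  0.01 -0.04] F [-1.61  0.09 -0.81] open 0.0854 j [-0.4   0.25  0.22  1.54 -0.   -0.28]
wrist [277.82839458 230.61842699] [305.57196378 230.61108309] [250.0849307  230.60527337]
side [288.84310928 222.28587538] [287.60408842 217.18820168] [290.11904358 227.53550232]
[-0.0007  0.0012  0.022  -0.0001 -0.0001  0.0005]
```

View pics/g1wrist.png

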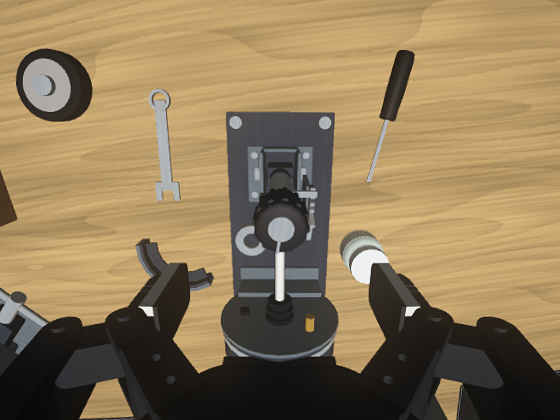

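View pics/g1side.png

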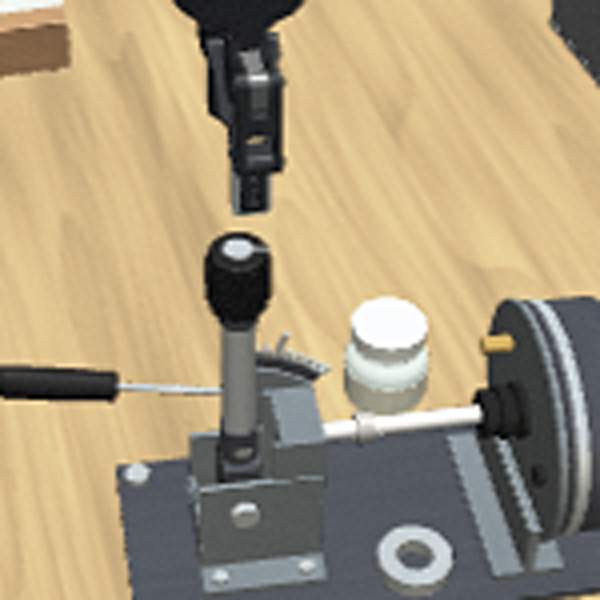

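In the wrist view the knob cap is at (280,229), centred between the jaws at x 188 and 371. In the side view the tips are directly above the knob. I'll descend.

Emit:
{"name": "play_rows", "arguments": {
  "targets": [
    [[0.0008,0.0004,0.02,0,0,0],[0.0008,0.0004,0.04,0,0,0],[0.0008,0.0004,0.06,0,0,0],[0.0008,0.0004,0.08,0,0,0],[0.0008,0.0004,0.095,0,0,0],[0.0008,0.0004,0.101,0,0,0],[0.0008,0.0004,0.101,0,0,0]]
  ]
}}

```text
time: 12.2
tcp_pos: [0.5248, -0.1343, 0.2381]
orientation: [-0.001, 0.749, 0.662, -0.0]
force: [-0.5, -0.8, -0.4]
opening: 0.0851
```

```bash
python3 -c "
from h import *
st()"
```

```text
t 12.2 loc [ -1.9   1.7 168.1] eul(phi..) [ 0.08  0.03 -0.02] F [-0.38 -0.88 -0.42] open 0.0851 j [-0.4   0.25 -0.03  1.3   0.   -0.28]
```

Emit:
{"name": "play_rows", "arguments": {
  "targets": [
    [[0,0,0,0,0,0],[0,0,0,0,0,0],[0,0,0,0,0,0],[0,0,0,0,0,0],[0,0,0,0,0,0],[0,0,0,0,0,0],[0,0,0,0,0,0],[0,0,0,0,0,0]]
  ],
  "gripper": 0,
  "force": 25
}}

```text
time: 13.0
tcp_pos: [0.5252, -0.1341, 0.239]
orientation: [-0.0, 0.749, 0.662, 0.0]
force: [-0.1, 2.7, 5.4]
opening: 0.0373
```

```bash
python3 -c "
from h import *
st()
cv2.imwrite('pics/g2.png',bot.read_camera('wrist')['img'][:,:,::-1])
cv2.imwrite('pics/g2s.png',cv2.resize(bot.read_camera('side')['img'][160:310,230:380,::-1],None,fx=4,fy=4,interpolation=2))
"
```

```text
t 13.0 loc [ -1.5   1.9 169. ] eul(phi..) [-0.01  0.04 -0.03] F [-0.41  2.67  5.38] open 0.0373 j [-0.4   0.25 -0.02  1.3   0.   -0.28]
```

View pics/g2.png

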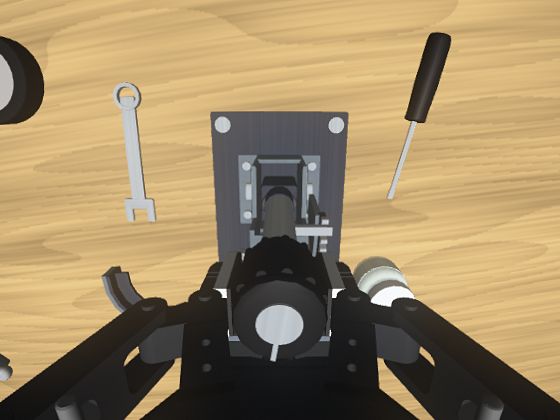

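View pics/g2s.png

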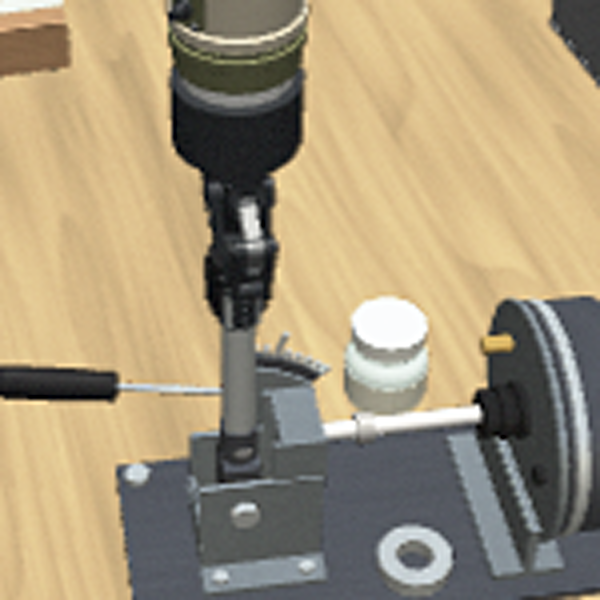

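The knob is gripped with its cap at (279,325) and its pointer mark at (273,360). Now I'll tighten the grip and turn 40° clockwise.

Emit:
{"name": "play_rows", "arguments": {
  "targets": [
    [[0,0,0,0,0,0],[0,0,0,0,0,0],[0,0,0,0,0,0.1],[0,0,0,0,0,0.2],[0,0,0,0,0,0.3]]
  ],
  "force": 80
}}

```text
time: 13.6
tcp_pos: [0.5254, -0.1338, 0.2392]
orientation: [-0.0, 0.84, 0.542, 0.0]
force: [-1.1, 2.8, 3.5]
opening: 0.0363
```

```bash
python3 -c "
from h import *
st();print(bot.sense()['moment'])
cv2.imwrite('pics/g3.png',cv2.resize(bot.read_camera('wrist')['img'][270:400,200:360,::-1],None,fx=4,fy=4))
a=cv2.imread('pics/g2.png')[270:400,200:360];cv2.imwrite('pics/g2z.png',cv2.resize(a,None,fx=4,fy=4))
"
```

```text
t 13.6 loc [ -1.4   2.2 169.2] eul(phi..) [-1.000e-02  6.000e-02  1.728e+01] F [-1.48  2.69  3.55] open 0.0363 j [-0.4   0.25 -0.02  1.3   0.    0.03]
[0.41558061 0.08955601 0.73004711]
```

View pics/g2z.png

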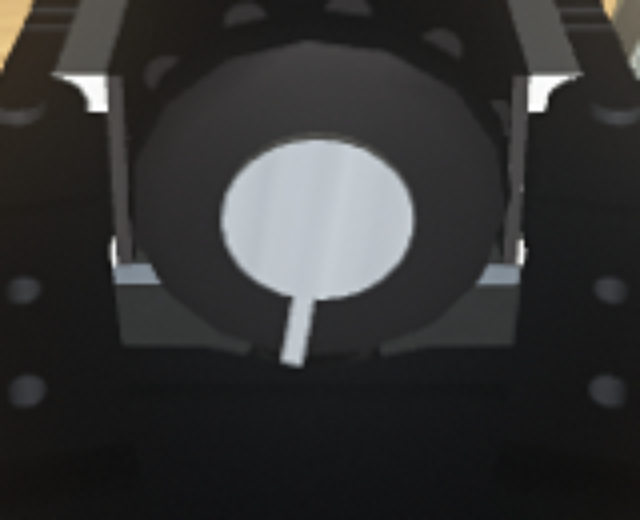

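View pics/g3.png

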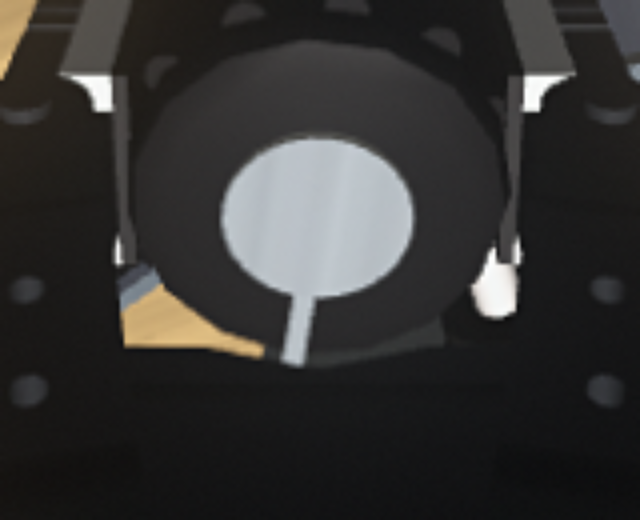

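Comparing the zooms, the mark stays fixed relative to the jaws, so there is no slip, and the moment is 0.73 N m as expected. I'll do the rest of the turn.

Emit:
{"name": "play_rows", "arguments": {
  "targets": [
    [[0,0,0,0,0,0.1],[0,0,0,0,0,0.2],[0,0,0,0,0,0.3],[0,0,0,0,0,0.36],[0,0,0,0,0,0.397],[0,0,0,0,0,0.397],[0,0,0,0,0,0.397]]
  ]
}}

```text
time: 14.35
tcp_pos: [0.5255, -0.1335, 0.2392]
orientation: [-0.001, 0.931, 0.365, 0.001]
force: [0.9, 3.2, 3.4]
opening: 0.0364
```

```bash
python3 -c "
from h import *
st();print(bot.sense()['moment'])
cv2.imwrite('pics/g4.png',cv2.resize(bot.read_camera('wrist')['img'][270:400,200:360,::-1],None,fx=4,fy=4))
"
```

```text
t 14.35 loc [ -1.3   2.6 169.2] eul(phi..) [-0.    0.1  40.14] F [0.54 3.28 3.37] open 0.0364 j [-0.4   0.25 -0.02  1.3   0.    0.43]
[ 0.64857275 -0.10033833  0.3033121 ]
```

View pics/g4.png

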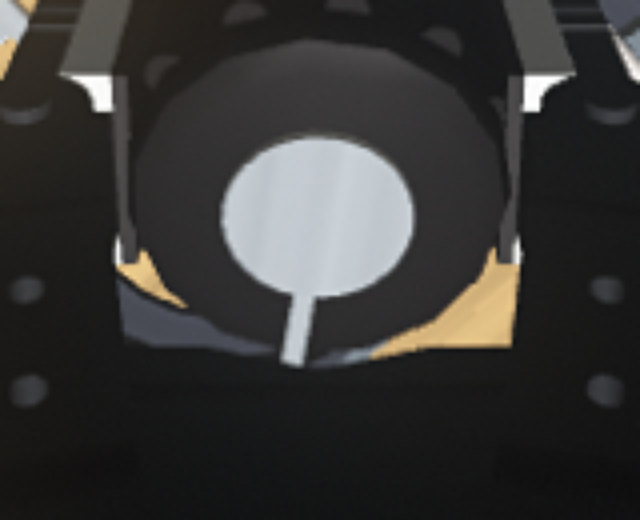

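The knob turned 40.1° with the mark unmoved in the jaws. I'll release and lift clear.

Emit:
{"name": "play_rows", "arguments": {
  "targets": [
    [[0,0,0,0,0,0],[0,0,0,0,0,0],[0,0,0,0,0,0],[0,0,0,0,0,0],[0,0,-0.01,0,0,0],[0,0,-0.03,0,0,0],[0,0,-0.05,0,0,0],[0,0,-0.07,0,0,0],[0,0,-0.09,0,0,0],[0,0,-0.1,0,0,0],[0,0,-0.1,0,0,0]]
  ],
  "gripper": 1,
  "force": 40
}}

```text
time: 15.5
tcp_pos: [0.5261, -0.134, 0.3411]
orientation: [0.001, 0.931, 0.364, 0.002]
force: [0.2, -0.6, 0.3]
opening: 0.0855
```

```bash
python3 -c "
from h import *
st()
cv2.imwrite('pics/g5s.png',cv2.resize(bot.read_camera('side')['img'][160:310,230:380,::-1],None,fx=4,fy=4,interpolation=2))
print(delta(world([-.07,0,.27]),Rtool(0)).round(4))
"
```

```text
t 15.5 loc [ -0.6   2.1 271.1] eul(phi..) [-0.2   0.12 40.15] F [ 0.23 -0.62  0.34] open 0.0855 j [-0.4   0.24  0.22  1.54  0.    0.43]
[-4.620e-02 -5.130e-02 -4.000e-04  1.500e-03 -1.900e-03 -7.008e-01]
```

View pics/g5s.png

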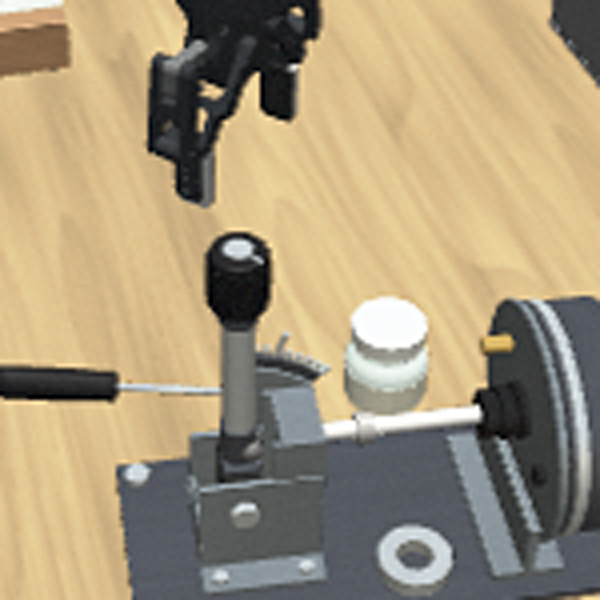

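The lever is upright again and the mark on top has turned clockwise, from (262,245) to (258,258). Now I'll back off and repeat the press.

Emit:
{"name": "play_rows", "arguments": {
  "targets": [
    [[-0.012,-0.013,0,0,0,-0.1],[-0.024,-0.026,0,0,0,-0.2],[-0.036,-0.039,0,0,0,-0.3],[-0.046,-0.051,0,0,0,-0.4],[-0.046,-0.051,0,0,0,-0.5],[-0.046,-0.051,0,0,0,-0.6],[-0.046,-0.051,0,0,0,-0.7],[-0.046,-0.051,0.03,0,0,-0.7],[-0.046,-0.051,0.06,0,0,-0.7],[-0.046,-0.051,0.085,0,0,-0.7],[-0.046,-0.051,0.097,0,0,-0.7],[-0.046,-0.051,0.097,0,0,-0.7]]
  ],
  "gripper": 0
}}

```text
time: 16.75
tcp_pos: [0.4561, -0.1268, 0.2403]
orientation: [-0.002, 0.75, 0.662, 0.0]
force: [-0.5, -0.1, 0.1]
opening: -0.0002
```

```bash
python3 -c "
from h import *
st()
print(delta(world([-.034,0,.174]),Rtool(0)).round(4))
"
```

```text
t 16.75 loc [-71.    0.6 170.3] eul(phi..) [0.15 0.15 0.04] F [-0.53 -0.18  0.1 ] open -0.0002 j [-0.44  0.12 -0.18  1.28  0.   -0.32]
[-0.0006  0.037  -0.0038 -0.0025 -0.0027 -0.0008]
```

Emit:
{"name": "play_rows", "arguments": {
  "targets": [
    [[-0.0006,0.01,-0.0038,-0.0025,-0.0027,0],[-0.0006,0.02,-0.0038,-0.0025,-0.0027,0],[-0.0006,0.03,-0.0038,-0.0025,-0.0027,0],[-0.0006,0.035,-0.0038,-0.0025,-0.0027,0],[-0.0006,0.037,-0.0038,-0.0025,-0.0027,0],[-0.0006,0.037,-0.0038,-0.0025,-0.0027,0]]
  ]
}}

```text
time: 17.35
tcp_pos: [0.4931, -0.132, 0.244]
orientation: [-0.0, 0.75, 0.662, -0.0]
force: [-1.4, 1.2, -0.2]
opening: 0.0003
```

Emit:
{"name": "play_rows", "arguments": {
  "targets": [
    [[0,0.001,0,0,0,0],[0,0.001,0,0,0,0]]
  ]
}}

```text
time: 17.55
tcp_pos: [0.4939, -0.1321, 0.244]
orientation: [-0.0, 0.75, 0.662, -0.0]
force: [-0.5, 0.1, 0.1]
opening: 0.0001
```

Emit:
{"name": "play_rows", "arguments": {
  "targets": [
    [[0,0.001,0,0,0,0],[0,0.001,0,0,0,0]]
  ]
}}

```text
time: 17.75
tcp_pos: [0.4949, -0.1323, 0.244]
orientation: [-0.0, 0.75, 0.662, -0.0]
force: [0.9, 0.7, 0.7]
opening: 0.0004
```

Emit:
{"name": "play_rows", "arguments": {
  "targets": [
    [[0,0.001,0,0,0,0],[0,0.001,0,0,0,0]]
  ]
}}

```text
time: 17.95
tcp_pos: [0.4959, -0.1324, 0.2441]
orientation: [0.0, 0.75, 0.662, -0.0]
force: [-0.0, -0.6, 0.7]
opening: -0.0002
```

Emit:
{"name": "play_rows", "arguments": {
  "targets": [
    [[0,0.001,0,0,0,0],[0,0.001,0,0,0,0]]
  ]
}}

```text
time: 18.15
tcp_pos: [0.4965, -0.1325, 0.2441]
orientation: [-0.0, 0.75, 0.662, -0.0]
force: [-2.0, -0.3, 1.1]
opening: 0.0002
```

Emit:
{"name": "play_rows", "arguments": {
  "targets": [
    [[0,0.001,0,0,0,0],[0,0.001,0,0,0,0]]
  ]
}}

```text
time: 18.35
tcp_pos: [0.4974, -0.1326, 0.2442]
orientation: [-0.0, 0.75, 0.662, -0.0]
force: [-2.6, 0.4, 1.6]
opening: 0.0
```

Emit:
{"name": "play_rows", "arguments": {
  "targets": [
    [[0,0.001,0,0,0,0],[0,0.001,0,0,0,0]]
  ]
}}

```text
time: 18.55
tcp_pos: [0.4984, -0.1327, 0.2442]
orientation: [-0.0, 0.75, 0.662, -0.0]
force: [-1.9, 0.4, 2.2]
opening: -0.0001
```

```bash
python3 -c "
from h import *
press(30.3,adds=[2,4,6,8,10,12,14,15])
"
```

```text
lever 0.65 tilt 0.08 Ftan -1.96 Fax 2.13 s 173.9
t 18.55 loc [-28.3  -0.  174.2] eul(phi..) [ 0.08 -0.01  0.04] F [-1.94  0.19  2.15] open -0.0001 j [-0.42  0.2  -0.08  1.3  -0.   -0.29]
2 [ 0.      0.0061 -0.0009  0.0349 -0.     -0.    ]
4 [ 0.      0.0122 -0.0016  0.0698 -0.0001 -0.    ]
6 [ 0.000e+00  1.840e-02 -2.000e-03  1.047e-01 -1.000e-04 -0.000e+00]
8 [ 0.000e+00  2.450e-02 -2.300e-03  1.396e-01 -1.000e-04 -0.000e+00]
10 [ 0.000e+00  3.070e-02 -2.300e-03  1.745e-01 -1.000e-04 -0.000e+00]
12 [ 0.000e+00  3.680e-02 -2.100e-03  2.094e-01 -2.000e-04 -0.000e+00]
14 [ 0.000e+00  4.300e-02 -1.700e-03  2.443e-01 -2.000e-04 -0.000e+00]
15 [ 0.000e+00  4.600e-02 -1.500e-03  2.618e-01 -2.000e-04 -0.000e+00]
```

Emit:
{"name": "play_rows", "arguments": {
  "targets": [
    [[0,0.0061,-0.0009,0.035,0,0],[0,0.0122,-0.0016,0.07,0,0],[0,0.0184,-0.002,0.105,0,0],[0,0.0245,-0.0023,0.14,0,0],[0,0.0307,-0.0023,0.175,0,0],[0,0.0368,-0.0021,0.209,0,0],[0,0.043,-0.0017,0.244,0,0],[0,0.046,-0.0015,0.262,0,0],[0,0.049,-0.0013,0.279,0,0],[0,0.049,-0.0013,0.279,0,0]]
  ]
}}

```text
time: 19.55
tcp_pos: [0.5475, -0.1388, 0.2443]
orientation: [-0.105, 0.742, 0.655, -0.093]
force: [-1.6, -0.1, -0.0]
opening: -0.0002
```

```bash
python3 -c "
from h import *
press(30.3,adds=[.5,1,1.5])
"
```

```text
lever 16.87 tilt 16.14 Ftan -1.46 Fax -0.46 s 173.0
t 19.55 loc [ 21.2   0.  174.3] eul(phi..) [16.14  0.03  0.03] F [-1.53 -0.32 -0.02] open -0.0002 j [-0.36  0.54  0.39  1.69 -0.06 -0.22]
0.5 [ 0.      0.0015 -0.0002  0.0087 -0.      0.    ]
1 [ 0.      0.003  -0.0005  0.0175 -0.      0.    ]
1.5 [ 0.      0.0045 -0.0007  0.0262 -0.      0.    ]
```

Emit:
{"name": "play_rows", "arguments": {
  "targets": [
    [[0,0.003,-0.0005,0.0175,0,0],[0,0.006,-0.001,0.035,0,0],[0,0.006,-0.001,0.035,0,0]]
  ]
}}

```text
time: 19.85
tcp_pos: [0.5538, -0.1395, 0.2431]
orientation: [-0.119, 0.74, 0.654, -0.104]
force: [-1.9, -0.1, 0.6]
opening: -0.0003
```

```bash
python3 -c "
from h import *
press(30.3,adds=[.5])
"
```

```text
lever 19.0 tilt 18.16 Ftan -1.94 Fax -0.05 s 172.6
t 19.85 loc [2.750e+01 1.000e-01 1.731e+02] eul(phi..) [18.16  0.05  0.02] F [-1.85 -0.32  0.58] open -0.0003 j [-0.35  0.59  0.45  1.74 -0.07 -0.22]
0.5 [ 0.      0.0015 -0.0002  0.0087 -0.      0.    ]
```

Emit:
{"name": "play_rows", "arguments": {
  "targets": [
    [[0,0.001,-0.0002,0.006,0,0],[0,0.0015,-0.0002,0.0087,0,0]]
  ]
}}

```text
time: 20.05
tcp_pos: [0.5552, -0.1397, 0.2429]
orientation: [-0.122, 0.74, 0.653, -0.107]
force: [-0.9, -0.0, 0.8]
opening: 0.0002
```

```bash
python3 -c "
from h import *
press(30.3,adds=[.5])
"
```

```text
lever 19.44 tilt 18.65 Ftan -1.13 Fax 0.41 s 172.7
t 20.05 loc [2.890e+01 1.000e-01 1.729e+02] eul(phi..) [18.65  0.04  0.02] F [-0.93 -0.12  0.77] open 0.0002 j [-0.35  0.6   0.47  1.75 -0.07 -0.21]
0.5 [ 0.      0.0015 -0.0002  0.0087 -0.      0.    ]
```

Emit:
{"name": "play_rows", "arguments": {
  "targets": [
    [[0,0.001,-0.0002,0.006,0,0],[0,0.0015,-0.0002,0.0087,0,0]]
  ]
}}

```text
time: 20.25
tcp_pos: [0.5566, -0.1399, 0.2428]
orientation: [-0.125, 0.739, 0.653, -0.11]
force: [-2.5, 0.0, 1.4]
opening: 0.0001
```

```bash
python3 -c "
from h import *
press(30.3,adds=[.5])
"
```

```text
lever 19.89 tilt 19.16 Ftan -2.77 Fax 0.51 s 172.8
t 20.25 loc [3.030e+01 1.000e-01 1.728e+02] eul(phi..) [19.16  0.04  0.03] F [-2.44 -0.28  1.42] open 0.0001 j [-0.35  0.61  0.49  1.77 -0.07 -0.21]
0.5 [ 0.      0.0015 -0.0002  0.0087 -0.      0.    ]
```

Emit:
{"name": "play_rows", "arguments": {
  "targets": [
    [[0,0.001,-0.0002,0.006,0,0],[0,0.0015,-0.0002,0.0087,0,0]]
  ]
}}

```text
time: 20.45
tcp_pos: [0.5577, -0.14, 0.2426]
orientation: [-0.129, 0.739, 0.652, -0.113]
force: [-3.5, 0.4, 1.9]
opening: 0.0005
```

```bash
python3 -c "
from h import *
press(30.3,adds=[.5])
"
```

```text
lever 20.27 tilt 19.73 Ftan -4.0 Fax 0.54 s 172.8
t 20.45 loc [3.150e+01 1.000e-01 1.726e+02] eul(phi..) [19.73  0.04  0.02] F [-3.57  0.    1.89] open 0.0005 j [-0.35  0.63  0.5   1.78 -0.07 -0.21]
0.5 [ 0.      0.0015 -0.0002  0.0087 -0.      0.    ]
```

Emit:
{"name": "play_rows", "arguments": {
  "targets": [
    [[0,0.001,-0.0002,0.003,0,0],[0,0.002,-0.0003,0.006,0,0],[0,0.002,-0.0003,0.006,0,0]]
  ]
}}

```text
time: 20.75
tcp_pos: [0.5589, -0.1402, 0.2424]
orientation: [-0.132, 0.738, 0.652, -0.116]
force: [-5.7, -0.3, 1.6]
opening: 0.0
```

```bash
python3 -c "
from h import *
press(30.3,adds=[.5])
"
```

```text
lever 20.68 tilt 20.2 Ftan -5.81 Fax -0.52 s 172.8
t 20.75 loc [3.270e+01 1.000e-01 1.724e+02] eul(phi..) [2.02e+01 5.00e-02 2.00e-02] F [-5.62 -0.97  1.57] open 0.0 j [-0.35  0.64  0.52  1.8  -0.08 -0.21]
0.5 [ 0.      0.0015 -0.0002  0.0087 -0.      0.    ]
```

Emit:
{"name": "play_rows", "arguments": {
  "targets": [
    [[0,0.001,0,0.003,0,0],[0,0.002,-0.0001,0.005,0,0],[0,0.002,-0.0001,0.005,0,0]]
  ]
}}

```text
time: 21.05
tcp_pos: [0.5597, -0.1403, 0.2423]
orientation: [-0.135, 0.737, 0.651, -0.118]
force: [-6.4, 1.5, 2.9]
opening: -0.0002
```

```bash
python3 -c "
from h import *
press(30.3,adds=[.5])
"
```

```text
lever 20.94 tilt 20.64 Ftan -7.16 Fax 0.37 s 172.9
t 21.05 loc [3.350e+01 1.000e-01 1.723e+02] eul(phi..) [2.064e+01 4.000e-02 1.000e-02] F [-6.55  0.68  2.91] open -0.0002 j [-0.34  0.65  0.53  1.81 -0.08 -0.21]
0.5 [ 0.      0.0015 -0.0003  0.0087 -0.      0.    ]
```

Emit:
{"name": "play_rows", "arguments": {
  "targets": [
    [[0,0.001,-0.0001,0.003,0,0],[0,0.0025,-0.0001,0.005,0,0],[0,0.0025,-0.0001,0.005,0,0]]
  ]
}}

```text
time: 21.35
tcp_pos: [0.5605, -0.1404, 0.2422]
orientation: [-0.138, 0.737, 0.651, -0.121]
force: [-8.4, 1.6, 4.4]
opening: -0.0001
```

```bash
python3 -c "
from h import *
press(30.3,adds=[.5])
"
```

```text
lever 21.2 tilt 21.14 Ftan -9.59 Fax 1.02 s 172.9
t 21.35 loc [ 34.3   0.  172.2] eul(phi..) [21.14  0.04  0.  ] F [-8.57  0.52  4.42] open -0.0001 j [-0.34  0.66  0.55  1.82 -0.08 -0.21]
0.5 [ 0.      0.0015 -0.0003  0.0087  0.      0.    ]
```

Emit:
{"name": "play_rows", "arguments": {
  "targets": [
    [[0,0.001,0,0,0,0],[0,0.0025,0,0,0,0],[0,0.0025,0,0,0,0]]
  ]
}}

```text
time: 21.65
tcp_pos: [0.5609, -0.1405, 0.2421]
orientation: [-0.139, 0.737, 0.65, -0.123]
force: [-9.9, -0.0, 4.2]
opening: -0.0001
```

```bash
python3 -c "
from h import *
press(30.3,adds=[-3])
"
```

```text
lever 21.33 tilt 21.38 Ftan -10.67 Fax 0.33 s 173.0
t 21.65 loc [ 34.7   0.  172.1] eul(phi..) [21.38  0.03 -0.  ] F [-9.82 -1.23  4.19] open -0.0001 j [-0.34  0.66  0.56  1.83 -0.08 -0.2 ]
-3 [ 0.     -0.009   0.0018 -0.0524 -0.     -0.    ]
```

```bash
python3 -c "
from h import *
f=[]
for i in range(6):
    s=bot.sense();t=np.radians(21.33);f.append(s['force']@XP*np.cos(t)-s['force']@ZP*np.sin(t))
    c=bot.read_camera('side')
print(np.round(f,2),np.mean(f))
cv2.imwrite('pics/p4.png',cv2.resize(c['img'][190:310,250:370,::-1],None,fx=5,fy=5,interpolation=2))
press(30.3,adds=[-3,-6,-9,-12,-15,-18,-20])
"
```

```text
[-10.67 -10.49  -9.69  -9.96  -9.78 -10.23] -10.136349338890204
lever 21.31 tilt 21.38 Ftan -10.47 Fax 1.21 s 173.0
t 21.95 loc [ 34.6   0.  172.1] eul(phi..) [21.38  0.03  0.  ] F [-9.31  0.55  4.93] open 0.0002 j [-0.34  0.66  0.56  1.83 -0.08 -0.2 ]
-3 [-0.     -0.009   0.0018 -0.0524 -0.     -0.    ]
-6 [-0.000e+00 -1.790e-02  4.100e-03 -1.047e-01 -0.000e+00 -1.000e-04]
-9 [-0.000e+00 -2.670e-02  6.900e-03 -1.571e-01 -0.000e+00 -1.000e-04]
-12 [-0.000e+00 -3.530e-02  1.010e-02 -2.094e-01 -0.000e+00 -1.000e-04]
-15 [-0.000e+00 -4.370e-02  1.380e-02 -2.618e-01 -0.000e+00 -2.000e-04]
-18 [-0.000e+00 -5.190e-02  1.790e-02 -3.142e-01 -0.000e+00 -2.000e-04]
-20 [-0.000e+00 -5.730e-02  2.090e-02 -3.491e-01 -0.000e+00 -2.000e-04]
```

View pics/p4.png

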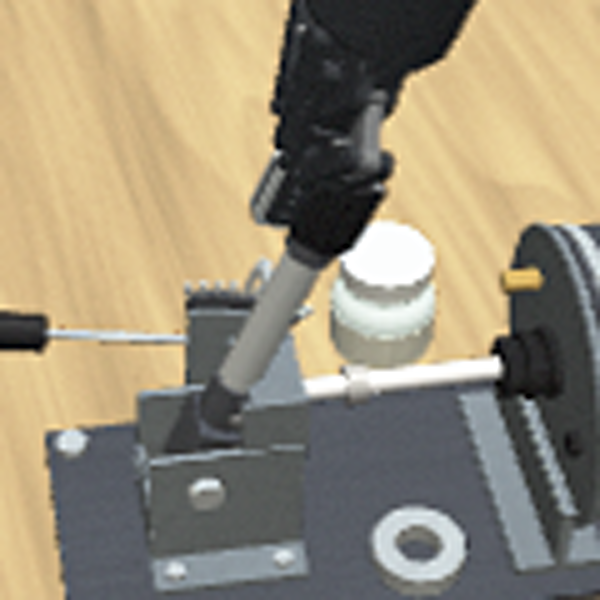

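At 10.1 N the lever stands at 21.3°, which puts the bite at about 19.8°. In the picture the lever's pointer sits right by the long tooth at (260,270). I'll let it return.

Emit:
{"name": "play_rows", "arguments": {
  "targets": [
    [[0,-0.009,0.0018,-0.0524,0,0],[0,-0.0179,0.0041,-0.1047,0,0],[0,-0.0267,0.0069,-0.1571,0,0],[0,-0.0353,0.0101,-0.2094,0,0],[0,-0.0437,0.0138,-0.2618,0,0],[0,-0.0519,0.0179,-0.3142,0,0],[0,-0.0573,0.0209,-0.3491,0,0],[0,-0.062,0.023,-0.37,0,0],[0,-0.068,0.025,-0.37,0,0],[0,-0.08,0.03,-0.37,0,0],[0,-0.1,0.035,-0.37,0,0],[0,-0.12,0.04,-0.37,0,0]]
  ]
}}

```text
time: 23.15
tcp_pos: [0.4358, -0.125, 0.2488]
orientation: [-0.001, 0.749, 0.662, -0.001]
force: [0.1, -0.0, 0.4]
opening: 0.0002
```

```bash
python3 -c "
from h import *
st()
for n in ('side','top'):
    c=bot.read_camera(n); cv2.imwrite('pics/e%s.png'%n,cv2.resize(c['img'][200:330,220:420,::-1],None,fx=4,fy=4,interpolation=2) if n=='side' else c['img'][:,:,::-1])
"
```

```text
t 23.15 loc [-9.140e+01 -1.000e-01  1.788e+02] eul(phi..) [ 0.14  0.03 -0.01] F [ 0.14 -0.02  0.38] open 0.0002 j [-0.46  0.07 -0.21  1.29 -0.   -0.33]
```

View pics/eside.png

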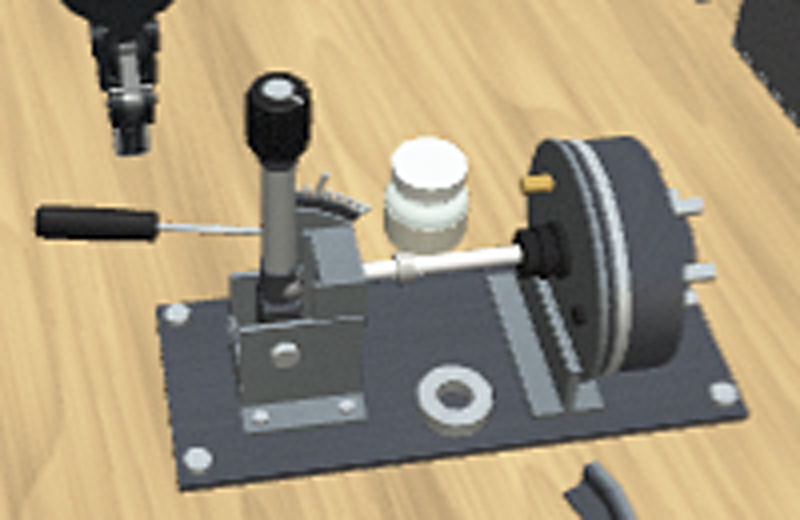

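View pics/etop.png

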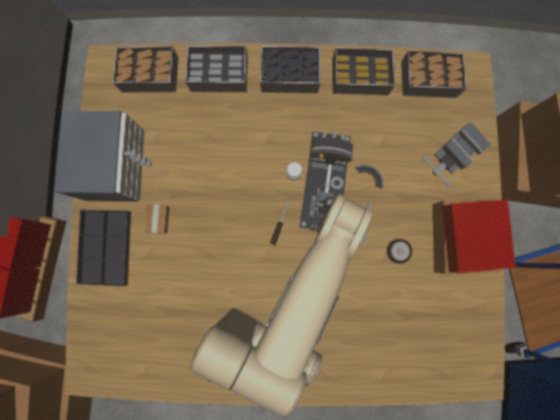

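The side view shows the knob back upright at (278,90), the same column as at the start, with the tool clear at (130,150). The top view shows the other things where they were.

```bash
python3 -c "
from plant import bot
print(bot.sign_off())"
```

```text
the job is handed in; nothing more can be done
None
```

The brake now bites at about 19.8 degrees of lever travel. The lever is released and upright, and the job was handed in at about 23 s on the robot's clock.

- **First press:** the lever stood at about 29.6 degrees at 9.6 N, so the brake was biting at about 28.0 degrees. I let it return.
- **Adjustment:** I gripped the knob from above at 80 N and turned it 40.1 degrees clockwise. The mark on its top stayed fixed relative to the jaws, so it did not slip.
- **Check press:** the lever stood at 21.3 degrees at about 10.1 N on average; the highest single reading was 10.7 N. The single readings put the bite between 19.6 and 19.9 degrees, because the force signal is noisy by about 0.5 N. That is slightly under the 20-degree target and within my measuring error of roughly 0.3 degrees.
- **End state:** the side view shows the lever upright with the arm clear of it by about 60 mm, and the force reading is near zero. The bench items visible in the last pictures had not moved. The wrench was hidden by the arm in the last top view, but nothing went near it.

No check failed.

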